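Re-pin the sliding stop of a length rail under its fold-down guard

TASK

Fold the clear, yellow-framed guard of the stop rail forward and down until it lies fully open on the bench. Then pull up the black plunger knob on the blue sleeve, slide the sleeve to the next hole, on the side of the red marker, and let the pin go fully home in that hole. Finish still gripping the knob with the pin home, do not let go of it, and leave the other things on the bench where they are.

Things in the scene. Friction and masses are not known exactly. Their poses are not given: they have to be found in the camera images.
- stop_rail: Rail unit screwed to the bench: dark steel base plate 110x250x10 mm with an aluminium square tube (30 mm, top 50 mm above the bench) along its own y between two grey brackets. Origin: on the bench under the tube's middle hole; x away from the robot, y left along the tube, z up. Five 11 mm holes, 12 mm deep, in the tube's top at y = -80, -40, 0, 40, 80 mm.
- guard (a joint): Guard angle: 0 upright (shut), 1.55 lying open toward the robot. Clear plate in a yellow frame, 220 mm wide, 114 high, hinged at the bottom edge; a 92 mm lip (top 122 mm above the bench) reaches back over the knob. About 0.35 kg. Below about 0.25 rad it falls shut, beyond that it sinks open by its own weight, damped. Open, its lip stands up 92 mm at the end nearest the robot.
- guard_hinge (a point): Middle of the guard's hinge line (the line runs along the rail's y), 72 mm in front of the tube's middle (rail x = -72 mm), 8 mm above the bench.
- guard_handle (a point): Middle of the guard's dark steel handle: round bar 10 mm thick, 90 mm long along the rail's y, 146 mm from the hinge line, on two posts at its ends, its centre 32 mm above the lip's top. With the guard shut it is straight above the hinge. It can be pinched from above, one finger in front and one behind.
- sleeve (a joint): Position of the blue sleeve along the tube (m): 0 = pin at the middle hole (start), positive toward the rail's +y; holes at -0.08, -0.04, 0, 0.04, 0.08. Sleeve 43 mm across, 50 mm along, top 58 mm above the bench, 0.2 kg, 1.5 N sliding friction. It cannot slide while the pin is in a hole.
- plunger (a joint): Lift of the plunger in m, 0 = pin fully home in a hole, stop at 0.016. The pin (8 mm, round tip) is clear of the hole above 0.009. A spring pushes it down with 5 N at home and 9 N fully pulled; over the solid tube it rests at about 0.009.
- knob: The plunger's black round knob with a red dot on top, 24 mm diameter, 28 mm high; with the pin home its underside is 72 mm and its top 100 mm above the bench. Below it, on the sleeve, a steel boss 20 mm in diameter and 9 mm high. Origin: on the knob's axis, 14 mm below its underside.
- knob_grip (a point): Centre of the knob, on the pin's axis; 86 mm above the bench with the pin home.
- red_marker: Small fixed red pointed block, 14 x 12 mm, 22 mm high, on the base plate in front of the tube (rail x = -45 mm), exactly level along the rail's y with the wanted hole, the neighbour of the middle hole. Origin: centre of its underside; axes as the rail's.
- white_marker: The same block in white, in front of the other neighbouring hole, which is not wanted.
- tape_1: Bystander, to be left alone: roll of black tape, 55 mm across. Origin: centre of its underside.
- pot_1: Bystander, to be left alone: small round white pot with gold lid, 62 mm across, 35 mm high. Origin: centre of its underside.

How it is judged:
On the way, in this order (a step that is already met when the one before it is completed fails the run):
1. the guard is folded down, lying open (value of joint guard above 1.4 rad), for 0.2 s.
2. the plunger is pulled clear of the middle hole (value of joint plunger above 0.009 m and value of joint sleeve between -0.012 and 0.012 m), for 0.05 s.
3. the pin is home in the hole at the red marker (value of joint plunger below 0.002 m and y of knob_grip in the frame of red_marker between -0.004 and 0.004 m), for 0.2 s.
At the end, for the whole second after the job is handed in: The guard lies open (more than 1.4 rad), the pin is home (lift under 2 mm) in the hole beside the red marker (knob within 4 mm of the marker along the rail), and the fingers still hold the knob (contact force over 2 N) (all of step 3 and value of joint guard above 1.4 rad and contact force between the fingers and knob above 2 N); the arm keeps its last pose, push and grip.
It fails at once if another thing on the bench is moved more than 30 mm (distance of any of tape_1, pot_1 from where it was at the start of the episode above 0.03 m).
It also fails if it takes over 54 s, if anything falls off the work surface, if the arm or the gripper's body presses on something with over 40 N, if the wrist force passes 120 N, or if a joint passes its speed limit or range.

ROBOT

A 7-joint arm with a two-finger parallel gripper is mounted at the origin on a cart in front of the work surface, level with it; the furniture and walls round the work are solid. World frame = base frame: x ahead of the robot, y to its left, z up, the work surface at z = 0. Lengths are in m, angles in rad, forces in N, time in s.
With the tool pointing down it reaches from about 0.4 to 0.875 m from the base axis. Payload 6.5 kg.
Tool frame: the origin (TCP) lies midway between the tips of the shut fingers; the grasp point (between the pads) lies 19 mm behind it (r.pinch_z is the distance from the TCP to the grasp point, in m); z points along the fingers, y is the direction in which the jaws open and shut (so a half turn about z gives the same grasp; the last joint's range is limited). The gripper opens to 88 mm and grips with 3 to 60 N. Pads are 18 mm wide; open, the fingers measure 123 mm over their backs; the gripper's body (75 mm by 187 mm) begins 45 mm behind the grasp point.
Start: joints at [-1.176, 0.536, -0.004, 1.538, 0.003, 1.067, -0.071], TCP at [0.289, 0.582, 0.201] pointing down, gripper open.
Joint ranges: [-2.7, 2.7], [-0.37, 2.16], [-1.27, 1.26], [0.24, 2.4], [-1.31, 4.45], [0.19, 1.91], [-2.76, 2.76]. Speed limits (rad/s): [2.39, 2.39, 3.14, 3.14, 3.14, 3.14, 3.14].

INTERFACE

Orientations are given as a unit quaternion [x, y, z, w].
In Python, from plant import r, viewer, sign_off gives the robot as it stands. The module is installed in compiled form; this text tells all that it offers.
- The arm moves only by the shell command python3 -m handwheel 'ROWS' [OPENING]. ROWS is JSON, one flat list of numbers, 6 for each row, row after row: the shift along the tool's x, y, z in mm, then the turn, a rotation vector about the tool's x, y, z in rad. In form: [x, y, z, wx, wy, wz, x, y, z, wx, wy, wz, ...]. A call has 1 to 20 rows; each row shifts and turns the commanded pose from where the row before left it, along the tool's axes as they then stand; what a row does not reach is not made up. A row lasts 1/12 s, in which the tool goes at most 41.7 mm and 7.16 degrees, less where a joint would pass 70% of its speed; a pose out of reach is approached as far as the arm can. A call with a gripper value outside its range is refused whole. OPENING is the opening, from -1 (shut) to 1 (fully open), set as the call begins (- or left out, the last holds). The fingers move at their own pace and stop on an object; the grip force is fixed at half the most. Time passes only in rows, so rows that do not move let the fingers close. It gives the time, the measured TCP pose, the force and the opening at its end, in the units of the state.
- r.get_state(): the state, without advancing time (a new reading comes with each control period).
- viewer.capture(name): name is "side" or "top" or "wrist"; returns a dict with "image" (384x512x3 uint8, red, green, blue), "vfov" (degrees; the focal length in pixels is half the picture's height over the tangent of half this angle, whatever the lens; pixels are square), "cx", "cy" (the principal point, pixels), "cam_to_world" (4x4, takes a point from camera to world coordinates); the wrist camera has in their place "T_tool_cam" (4x4, takes a point from camera to tool coordinates, whose origin is the TCP and whose axes are the flange's). Camera axes: x right, y up, looking along -z (the intrinsics and any distortion apply to the point x, -y, -z); pixel columns grow to the right and rows downward; lengths in m; the calibration is good to about 2 mm. A picture is of the moment at which its call begins: read the wrist's pose just before it. There is no depth.
- sign_off(): hands the job in, once; it reports no verdict.
Trained networks look in the newest picture that a camera, given by its name, has taken for a name from the list of things; names that differ only in an ending like _2 or _b are one class to them, and where a whole thing is asked for, a point or a joint stands for the part that bears it (a point fixed in the world has none). Each returns a list of dicts, best first, with "confidence" (0 to 1); they miss things now and then, are a little off and sometimes report something else, mostly with a low value. They report only what shows in the picture. A call takes as long as a camera call.
- viewer.boxes_of(camera, label): "extent" ([left, top, right, bottom] in pixels, round what is visible of it).
The state is a dict: "clock": time; "joints": joint angles; "dq": joint speeds; "effort": joint torques, N m; "position": TCP position; "tcp_rot": TCP orientation; "contact_force": force on the tool from outside, world axes, zero at the start; "wrist_torque": the same for the moment, N m; "grip_width": finger opening in m.
Only numpy, scipy, OpenCV 4.12 (cv2) and the standard library are available. Lean on these libraries where they do the work, as an engineer would, in place of code of your own. Each camera call takes 0.05 s, during which the arm holds its last target. There are 200 camera calls.

## Working session

There is one attempt and no reset: what is moved stays moved. The work goes in short steps, Python scripts to look and compute and a shell command to move; the robot and the scene stay as the last step left them, time stands still between calls to the robot, and variables do not carry over. Pictures are saved under pics/ and viewed, about 8 in all and at most 12, crops included, and the job is handed in when it is done.

```bash
mkdir -p pics; python3 - <<'E'
from plant import r, viewer
import cv2,numpy as np
s=r.get_state();print({k:np.round(s[k],3).tolist() for k in s if k not in('dq','effort')}, r.pinch_z)
for c in ("side","top"):
    d=viewer.capture(c);cv2.imwrite(f"pics/{c}0.png",d["image"][:,:,::-1])
    print(c,d["vfov"],d["cx"],d["cy"],np.round(d["cam_to_world"],4).tolist(),[k for k in d])
    for l in ("stop_rail","guard","guard_handle","knob","red_marker","white_marker","sleeve","tape_1","pot_1"):
        print(l,[(np.round(b["extent"]).tolist(),round(b["confidence"],2)) for b in viewer.boxes_of(c,l)[:2]])
a=np.hstack([cv2.imread("pics/side0.png"),cv2.imread("pics/top0.png")])
cv2.imwrite("pics/both.png",cv2.resize(a,(800,300)))
E
```

```text
{'clock': 0.0, 'joints': [-1.176, 0.537, -0.004, 1.539, 0.003, 1.067, -0.071], 'position': [0.289, 0.582, 0.201], 'tcp_rot': [0.228, 0.974, -0.001, -0.0], 'contact_force': [-0.529, 0.057, 0.995], 'wrist_torque': [-0.003, 0.007, -0.014], 'grip_width': 0.088} 0.0187
side 49.931365925754335 255.0955287251125 197.28259985337326 [[0.4248, 0.3481, -0.8357, -0.176], [-0.9053, 0.1577, -0.3944, -0.4342], [-0.0055, 0.9241, 0.3821, 0.4548], [0.0, 0.0, 0.0, 1.0]] ['image', 'vfov', 'cx', 'cy', 'cam_to_world']
stop_rail [([242.0, 184.0, 366.0, 266.0], 0.58), ([248.0, 183.0, 358.0, 265.0], 0.52)]
guard [([251.0, 183.0, 357.0, 264.0], 0.61)]
guard_handle [([248.0, 184.0, 362.0, 269.0], 0.97)]
knob []
red_marker []
white_marker []
sleeve []
tape_1 [([152.0, 248.0, 181.0, 268.0], 0.68)]
pot_1 [([187.0, 227.0, 215.0, 254.0], 0.92)]
top 48.02675047778607 259.1569852219428 190.88504018475845 [[0.0238, 0.9936, -0.1101, 0.4246], [-0.9997, 0.0247, 0.0069, -0.1079], [0.0096, 0.1099, 0.9939, 1.0907], [0.0, 0.0, 0.0, 1.0]] ['image', 'vfov', 'cx', 'cy', 'cam_to_world']
stop_rail [([237.0, 140.0, 341.0, 196.0], 0.59)]
guard [([247.0, 146.0, 342.0, 188.0], 0.83)]
guard_handle [([241.0, 142.0, 338.0, 192.0], 0.92)]
knob []
red_marker []
white_marker []
sleeve []
tape_1 [([176.0, 224.0, 201.0, 242.0], 0.65)]
pot_1 [([188.0, 189.0, 216.0, 218.0], 0.92)]
```

View pics/top0.png

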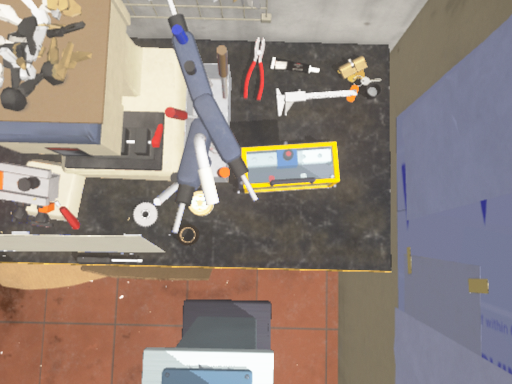

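View pics/side0.png

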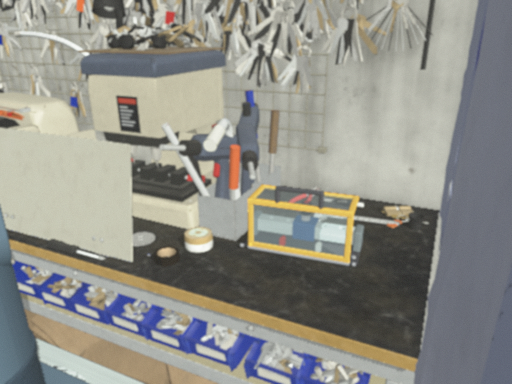

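```bash
cat >h.py <<'E'
import numpy as np,cv2
from scipy.spatial.transform import Rotation as R
C={"side":(49.931365925754335,255.0955,197.2826,[[0.4248,0.3481,-0.8357,-0.176],[-0.9053,0.1577,-0.3944,-0.4342],[-0.0055,0.9241,0.3821,0.4548]]),
"top":(48.02675,259.157,190.885,[[0.0238,0.9936,-0.1101,0.4246],[-0.9997,0.0247,0.0069,-0.1079],[0.0096,0.1099,0.9939,1.0907]])}
def par(c):
    v,cx,cy,T=C[c];return 192/np.tan(np.radians(v/2)),cx,cy,np.array(T)
def proj(c,p):
    f,cx,cy,T=par(c);q=T[:,:3].T@(np.array(p)-T[:,3]);return np.round([cx+f*q[0]/-q[2],cy-f*q[1]/-q[2]],1)
def onz(c,u,v,z):
    f,cx,cy,T=par(c);d=T[:,:3]@[(u-cx)/f,-(v-cy)/f,-1];return np.round(T[:,3]+d*(z-T[2,3])/d[2],4)
E
python3 - <<'E'
from h import *
print("panel bottom",onz("side",132,258,0),"panel side for top edge guess")
for z in(0,.1,.2,.3,.4):print(z,onz("top",162,250,z),onz("side",130,148,z))
for p in((.289,.582,.201),(0,0,0)):print(proj("top",p),proj("side",p))
a=cv2.imread("pics/top0.png")[120:220,170:370];b=cv2.imread("pics/side0.png")[165:280,220:380]
cv2.imwrite("pics/c1.png",np.vstack([cv2.resize(a,(600,300),interpolation=2),np.pad(cv2.resize(b,(400,288),interpolation=2),((0,0),(0,200),(0,0)))]))
E
```

```text
panel bottom [0.4031 0.1306 0.    ] panel side for top edge guess
0 [0.3906 0.1241 0.    ] [1.0847 0.7245 0.    ]
0.1 [0.3937 0.1028 0.1   ] [0.8075 0.4697 0.1   ]
0.2 [0.3968 0.0816 0.2   ] [0.5303 0.2149 0.2   ]
0.3 [0.3999 0.0603 0.3   ] [ 0.2531 -0.0398  0.3   ]
0.4 [0.403 0.039 0.4  ] [-0.0241 -0.2946  0.4   ]
[-90.5 298.3] [-80.4 156.5]
[205.8 415. ] [ -9.6 440.8]
```

View pics/c1.png

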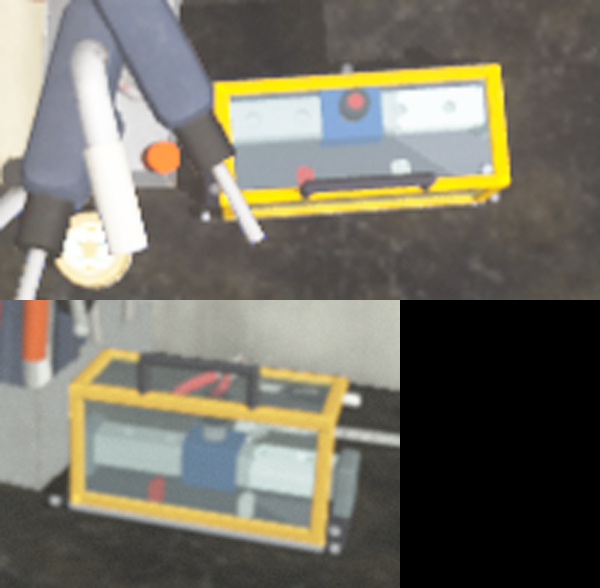

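```bash
python3 - <<'E'
from h import *
def tri(a,b):
    A=[];B=[]
    for c,(u,v) in(("top",a),("side",b)):
        f,cx,cy,T=par(c);d=T[:,:3]@[(u-cx)/f,-(v-cy)/f,-1];d/=np.linalg.norm(d);P=np.eye(3)-np.outer(d,d);A.append(P);B.append(P@T[:,3])
    x=np.linalg.lstsq(np.vstack(A),np.hstack(B),rcond=None)[0];return x.round(3),proj("top",x),proj("side",x)
for n,a,b in(("blue end",(180,33),(250,97)),("black",(237,165),(250,170)),("white",(210,195),(170,132)),("wht2",(200,143),(205,140)),("orange knob",(224,173),(235,150)),("orange2",(224,173),(235,180)),
 ("blue-gr2",(190,150),(228,130)),("browntool",(222,55),(275,115)),("knob",(288.3,153.7),(220+218/2.5,165+(425-300)/2.5))):print(n,*tri(a,b))
k=onz("top",288.3,153.7,.1);print("knob",k)
L=onz("top",241.7,147.7,.12);Rr=onz("top",336.7,141.7,.12);F=onz("top",339.3,181.7,.12);print(L,Rr,F)
h1=onz("top",271.7,182.3,.154);h2=onz("top",314.3,180,.154);print("handle",h1,h2,(h1+h2)/2)
m1=onz("top",271.7,178.3,.028);m2=onz("top",303.3,175,.028);print("markers",m1,m2)
for n,a,b in(("lip",L,Rr),("handle",h1,h2),("mark",m1,m2)):
    d=a-b;print(n,np.linalg.norm(d),"yaw",np.degrees(np.arctan2(-d[0],d[1])))
E
```

```text
blue end [0.821 0.049 0.283] [179.9  33.1] [250.1  97. ]
black [ 0.582 -0.065  0.17 ] [237. 165.] [250.1 170. ]
white [0.482 0.012 0.268] [192.7 206.9] [191.  131.5]
wht2 [0.604 0.03  0.222] [189.8 149. ] [215.9 139.6]
orange knob [ 0.557 -0.042  0.218] [224.4 172.8] [234.6 150. ]
orange2 [ 0.567 -0.036  0.148] [223.9 173. ] [235.1 180. ]
blue-gr2 [0.603 0.014 0.245] [196.2 147. ] [221.8 129.9]
browntool [ 0.795 -0.032  0.247] [222.4  54.8] [274.7 115. ]
knob [ 0.63  -0.183  0.065] [288.1 153.8] [307.5 215. ]
knob [ 0.6234 -0.1808  0.1   ]
[ 0.6306 -0.0723  0.12  ] [ 0.6503 -0.2902  0.12  ] [ 0.5577 -0.2965  0.12  ]
handle [ 0.548  -0.1414  0.154 ] [ 0.5554 -0.2349  0.154 ] [ 0.5517  -0.18815  0.154  ]
markers [ 0.5746 -0.1457  0.028 ] [ 0.5849 -0.2244  0.028 ]
lip 0.21878871086050122 yaw 5.165977807112194
handle 0.09379237708897242 yaw 4.525206584300931
mark 0.07937115345010426 yaw 7.456305646743022
```

```bash
python3 -m handwheel '[0,0,-18,0,0,0.114,0,0,-18,0,0,0.114,0,0,-18,0,0,0.114,0,0,-18,0,0,0.114,0,0,-18,0,0,0.114,0,0,-18,0,0,0.114,0,0,-18,0,0,0.114,0,0,-18,0,0,0.114,0,0,-18,0,0,0.114]' 0 && python3 -m handwheel '[-39,10,0,0,0,0,-39,10,0,0,0,0,-39,10,0,0,0,0,-39,10,0,0,0,0,-39,10,0,0,0,0,-39,10,0,0,0,0,-39,10,0,0,0,0,-39,10,0,0,0,0,-39,10,0,0,0,0,-39,10,0,0,0,0,-39,10,0,0,0,0,-39,10,0,0,0,0,-39,10,0,0,0,0,-39,10,0,0,0,0,-39,10,0,0,0,0,-39,10,0,0,0,0,-39,10,0,0,0,0,-39,10,0,0,0,0,-39,10,0,0,0,0,-39,10,0,0,0,0]'
cat >>h.py <<'E'
A=np.radians(5.1);ex=np.array([np.cos(A),np.sin(A),0]);ey=np.array([-np.sin(A),np.cos(A),0])
def wcap(name):
    from plant import r,viewer
    s=r.get_state();d=viewer.capture("wrist");cv2.imwrite(f"pics/{name}.png",d["image"][:,:,::-1])
    T=np.eye(4);T[:3,:3]=R.from_quat(s["tcp_rot"]).as_matrix();T[:3,3]=s["position"];T=T@np.array(d["T_tool_cam"])
    C["wrist"]=(d["vfov"],d["cx"],d["cy"],T[:3]);return s,d
E
python3 - <<'E'
from h import *
s,d=wcap("w1");print(s["position"],R.from_quat(s["tcp_rot"]).as_matrix().round(3).tolist(),s["clock"],np.round(s["joints"],2))
from plant import viewer
for l in("guard_handle","knob","red_marker","guard"):print(l,[(np.round(b["extent"]).tolist(),round(b["confidence"],2)) for b in viewer.boxes_of("wrist",l)[:2]])
print("proj knob,handle",proj("wrist",(.6234,-.1808,.1)),proj("wrist",(.5517,-.188,.154)))
E
```

```text
clock: 1.75
position: [0.2889, 0.5821, 0.3644]
tcp_rot: [0.679, 0.734, 0.0, -0.0]
contact_force: [0.2, 0.4, 0.4]
grip_width: 0.0437
clock: 3.42
position: [0.5543, -0.1799, 0.3636]
tcp_rot: [0.676, 0.736, 0.0, 0.0]
contact_force: [0.6, 0.4, 0.1]
grip_width: 0.0441
[ 0.55426022 -0.17993835  0.36355612] [[-0.085, 0.996, 0.001], [0.996, 0.085, 0.0], [0.0, 0.001, -1.0]] 3.4167 [-0.32  0.35  0.75  1.54 -0.24  1.35  0.54]
guard_handle []
knob []
red_marker []
guard [([244.0, 78.0, 322.0, 242.0], 0.64)]
proj knob,handle [300.8 160.8] [249.1 168.8]
```

View pics/w1.png

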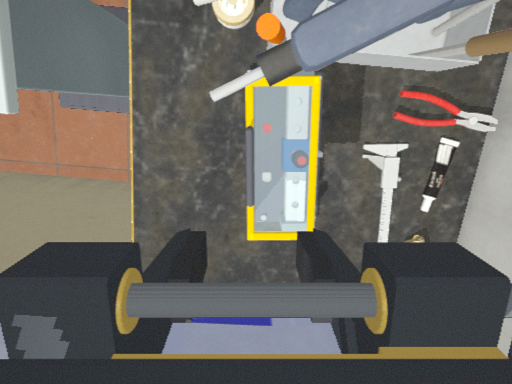

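```bash
python3 -m handwheel '[-8,-3,20,0,0,0,0,0,25,0,0,0,0,0,25,0,0,0,0,0,25,0,0,0,0,0,25,0,0,0,0,0,25,0,0,0,0,0,25,0,0,0,0,0,20,0,0,0,0,0,17,0,0,0,0,0,15,0,0,0]'  && python3 -m handwheel '[0,0,0,0,0,0,0,0,0,0,0,0,0,0,0,0,0,0]' -0.5
python3 - <<'E'
from h import *
s,d=wcap("w2")
print(proj("wrist",(.5517,-.188,.154)))
f,cx,cy,T=par("top");
E
```

```text
clock: 4.5
position: [0.5515, -0.1835, 0.1404]
tcp_rot: [0.675, 0.737, 0.0, -0.001]
contact_force: [0.8, -0.1, -0.8]
grip_width: 0.0439
clock: 4.75
position: [0.5523, -0.1855, 0.1426]
tcp_rot: [0.676, 0.737, 0.001, 0.0]
contact_force: [-0.5, -1.3, 0.2]
grip_width: 0.0261
[251.2 232.6]
```

View pics/w2.png

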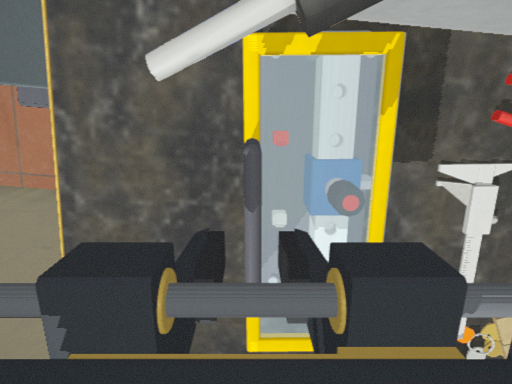

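```bash
python3 -m handwheel '[0,-8,0,0,0,0,0,-8,0,0,0,0,0,-9,0,0,0,0,0,-9,1,0,0,0,0,-9,2,0,0,0,0,-9,3,0,0,0,0,-9,4,0,0,0,0,-9,5,0,0,0,0,-9,5,0,0,0]'; python3 - <<'E'
from h import *
s,d=wcap("w3")
E
```

```text
clock: 5.55
position: [0.4717, -0.1931, 0.1209]
tcp_rot: [0.677, 0.736, -0.0, -0.0]
contact_force: [-0.1, 1.0, 0.3]
grip_width: 0.022
```

View pics/w3.png

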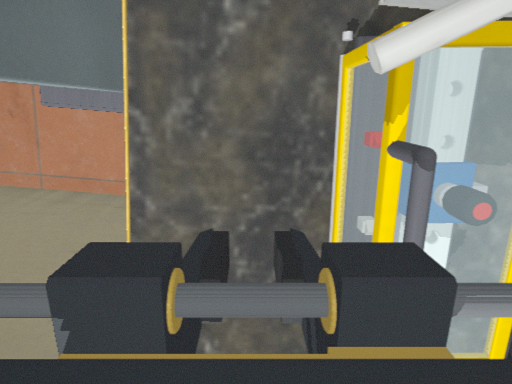

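```bash
python3 - <<'E'
from h import *
s,d=wcap("w4")
K=np.array([.6234,-.1808,0]);H=K-.072*ex
for y in(.045,0):print(proj("wrist",H+y*ey+[0,0,.154]),[ (a,proj("wrist",H+y*ey-.146*np.sin(a)*ex+[0,0,.008+.146*np.cos(a)])) for a in(.1,.2,.3)])
print("hinge",proj("wrist",H+[0,0,.008]),"tcp",proj("wrist",s["position"]),"pinch",proj("wrist",s["position"]+[0,0,.019]))
print("lip front left corner",proj("wrist",H+.11*ey+[0,0,.122]), s["position"])
print(np.round(d["T_tool_cam"],3).tolist(),d["vfov"])
E
```

```text
[430.1 158.2] [(0.1, array([398. , 158.1])), (0.2, array([365.5, 157.5])), (0.3, array([333.8, 156.5]))]
[417.5 247.3] [(0.1, array([387.8, 246.8])), (0.2, array([357.8, 245.1])), (0.3, array([328.5, 242.3]))]
hinge [340.5 181.4] tcp [252.5 221.7] pinch [252.5 233.7]
lip front left corner [414.5  21.2] [ 0.46909051 -0.19315975  0.11985116]
[[0.001, 0.965, 0.264, 0.068], [1.0, -0.001, 0.0, -0.001], [0.0, 0.264, -0.965, -0.183], [0.0, 0.0, 0.0, 1.0]] 61.640694522145445
```

```bash
python3 -m handwheel '[0,0,-30,0,0,0,0,0,-30,0,0,0,0,21,-10,0,0,0,-1,21,0,0,0,0,0,21,0,0,0,0,0,20,0,0,0,0,0,0,0,0,0,0]' 0  && python3 -m handwheel '[0,0,15,0,0,0,0,0,15,0,0,0,0,0,13,0,0,0,0,0,11,0,0,0,0,0,0,0,0,0,0,0,0,0,0,0]'
```

```text
clock: 6.23
position: [0.5596, -0.1857, 0.1913]
tcp_rot: [0.675, 0.737, 0.001, 0.001]
contact_force: [0.5, -0.3, 1.0]
grip_width: 0.0437
clock: 6.73
position: [0.5551, -0.1872, 0.1371]
tcp_rot: [0.677, 0.736, -0.0, -0.0]
contact_force: [-0.1, -0.2, 0.7]
grip_width: 0.044
```

```bash
python3 -m handwheel '[0,-3,2,0,0,0,0,0,0,0,0,0,0,0,0,0,0,0,0,0,0,0,0,0,0,0,0,0,0,0]' -1; python3 -m handwheel '[0,-10,0,0,0,0,0,-8,1,0,0,0,0,-7,1,0,0,0]'
```

```text
clock: 7.15
position: [0.5528, -0.1874, 0.1358]
tcp_rot: [0.677, 0.736, 0.0, 0.0]
contact_force: [0.1, 0.6, 0.7]
grip_width: 0.0126
clock: 7.4
position: [0.5262, -0.1898, 0.1333]
tcp_rot: [0.677, 0.736, -0.0, -0.0]
contact_force: [-0.6, 0.2, 0.3]
grip_width: 0.0005
```

```bash
python3 - <<'E'
from h import *
from plant import viewer
K=np.array([.6234,-.1808,0]);H=K-.072*ex
for y in(.045,-.045):print(proj("side",H+y*ey+[0,0,.154]),proj("top",H+y*ey+[0,0,.154]))
s,d=wcap("w5");print(s["position"])
v=viewer.capture("side");a=cv2.resize(v["image"][150:290,220:400,::-1],None,fx=2.2,fy=2.2,interpolation=2)
w=cv2.imread("pics/w5.png")[100:384];w=cv2.resize(w,(400,222))
cv2.imwrite("pics/m5.png",np.vstack([cv2.resize(a,(400,311)),w]))
E
```

```text
[277.3 187.4] [272.1 182.4]
[321.3 192.9] [313.  179.8]
[ 0.52618919 -0.18977486  0.13334393]
```

View pics/m5.png

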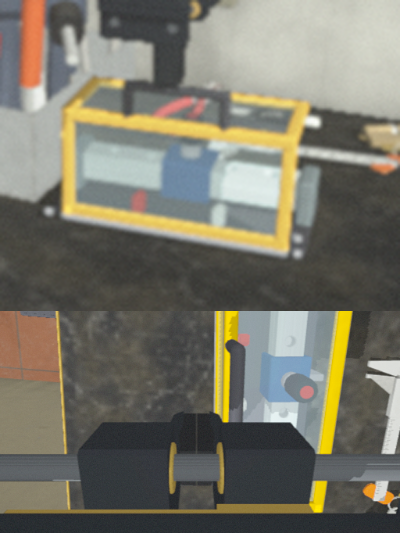

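```bash
python3 - <<'E'
from h import *
p=np.array([.526,-.19,.133])
print(proj("side",p))
for z in (.133,.15,.16,.17,.18,.19,.2):print(z,proj("side",(.526,-.19,z)), onz("side",297,187,z))
E
cat > /dev/null; python3 - <<'E'
from plant import viewer
import cv2
v=viewer.capture("side");cv2.imwrite("pics/s6.png",cv2.resize(v["image"][130:220,260:360,::-1],None,fx=6,fy=6,interpolation=2))
E
```

```text
[295.5 204.7]
0.133 [295.5 204.7] [ 0.6182 -0.1601  0.133 ]
0.15 [295.8 196.7] [ 0.5763 -0.1746  0.15  ]
0.16 [295.9 191.9] [ 0.5516 -0.1831  0.16  ]
0.17 [296.1 187. ] [ 0.5269 -0.1916  0.17  ]
0.18 [296.3 182.1] [ 0.5022 -0.2001  0.18  ]
0.19 [296.4 177.2] [ 0.4775 -0.2086  0.19  ]
0.2 [296.6 172.2] [ 0.4529 -0.2171  0.2   ]
```

View pics/s6.png

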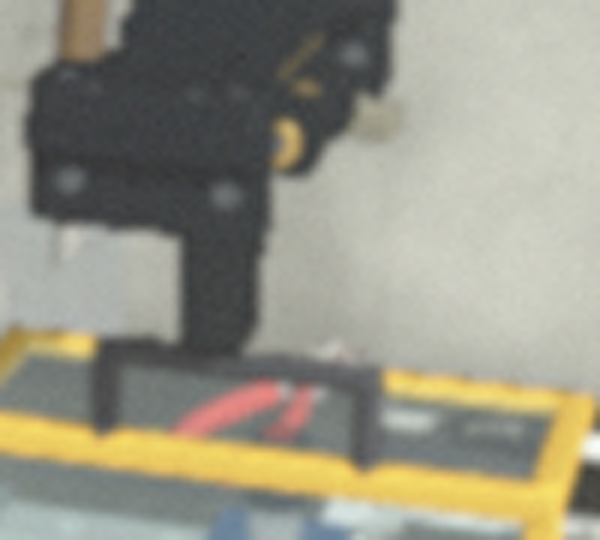

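```bash
python3 - <<'E'
from h import *
s,d=wcap("w6");p=s["position"];Rm=R.from_quat(s["tcp_rot"]).as_matrix();print(p,s["contact_force"],s["grip_width"])
for x in(.0,.009,.012):
  print(x,[(b,proj("wrist",p+Rm@[x,0,-b]).tolist()) for b in(0,.01,.02,.03,.04)])
K=np.array([.6234,-.1808,0]);H=K-.072*ex
img=cv2.imread("pics/w6.png").copy()
for off,col in((0,(0,0,255)),(.035,(0,255,0))):
    v,cx,cy,T=C["wrist"];T=np.array(T);T0=T.copy();T[2,3]+=off;C["wrist"]=(v,cx,cy,T)
    pts=[H+.045*ey+[0,0,.154],H+.11*ey+[0,0,.008],H+.11*ey+[0,0,.122],K+[0,0,.1],K+.02*ex+.11*ey+[0,0,.122]]
    for q in pts:
        u=proj("wrist",q);cv2.circle(img,tuple(int(round(t)) for t in u),3,col,1)
    C["wrist"]=(v,cx,cy,T0)
cv2.imwrite("pics/w6m.png",cv2.resize(img[0:270],None,fx=1.5,fy=1.5,interpolation=2))
E
```

```text
[ 0.52676976 -0.18960707  0.13345953] [ 0.7537547   0.77693595 -0.07361456] 0.0006543955846149568
0.0 [(0, [252.5, 221.7]), (0.01, [252.6, 227.8]), (0.02, [252.7, 234.5]), (0.03, [252.7, 242.0]), (0.04, [252.8, 250.4])]
0.009 [(0, [252.5, 207.5]), (0.01, [252.6, 212.9]), (0.02, [252.7, 218.9]), (0.03, [252.8, 225.6]), (0.04, [252.9, 233.1])]
0.012 [(0, [252.5, 202.7]), (0.01, [252.6, 207.9]), (0.02, [252.7, 213.6]), (0.03, [252.8, 220.0]), (0.04, [252.9, 227.2])]
```

View pics/w6m.png

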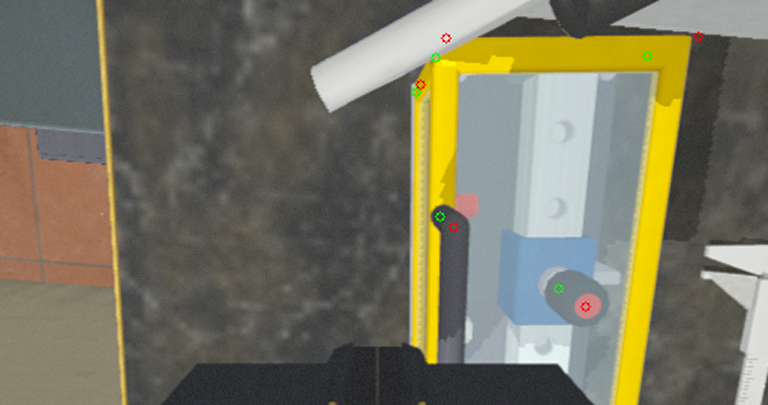

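```bash
python3 -m handwheel '[0,0,-20,0,0,0,0,0,-20,0,0,0,0,10,0,0,0,0,0,10,0,0,0,0,0,4,0,0,0,0,0,0,0,0,0,0,0,0,0,0,0,0,0,0,0,0,0,0]' 0  && python3 -m handwheel '[0,0,15,0,0,0,0,0,15,0,0,0,0,0,15,0,0,0,0,0,10,0,0,0,0,0,10,0,0,0,0,0,5,0,0,0,0,0,0,0,0,0,0,0,0,0,0,0]' && python3 -m handwheel '[0,0,0,0,0,0,0,0,0,0,0,0,0,0,0,0,0,0,0,0,0,0,0,0,0,0,0,0,0,0,0,0,0,0,0,0,0,0,0,0,0,0]' -1
```

```text
clock: 8.27
position: [0.5508, -0.1875, 0.1726]
tcp_rot: [0.677, 0.736, -0.001, -0.001]
contact_force: [0.4, -0.1, 0.8]
grip_width: 0.0438
clock: 8.93
position: [0.5516, -0.1877, 0.1036]
tcp_rot: [0.677, 0.736, -0.0, 0.0]
contact_force: [0.4, 0.1, 0.3]
grip_width: 0.0439
clock: 9.52
position: [0.5519, -0.1875, 0.1037]
tcp_rot: [0.677, 0.736, 0.0, 0.0]
contact_force: [0.8, -0.2, 2.5]
grip_width: 0.0089
```

```bash
python3 -m handwheel '[0,-7,0,0,0,0,0,-8,1,0,0,0,0,-8,1,0,0,0,0,-8,1,0,0,0,0,-8,2,0,0,0,0,-8,2,0,0,0,0,-8,3,0,0,0,0,-7,3,0,0,0]'
```

```text
clock: 10.18
position: [0.4889, -0.1932, 0.0901]
tcp_rot: [0.677, 0.736, -0.0, 0.0]
contact_force: [4.2, -3.5, -5.3]
grip_width: 0.0086
```

```bash
python3 -m handwheel '[0,0,0,0,0,0,0,0,0,0,0,0,0,0,-15,0,0,0,0,0,-25,0,0,0,0,0,-30,0,0,0,0,0,-30,0,0,0,0,0,0,0,0,0,0,0,0,0,0,0,0,0,0,0,0,0,0,0,0,0,0,0,0,0,0,0,0,0,0,0,0,0,0,0,0,0,0,0,0,0]' 1
python3 - <<'E'
from h import *
s,d=wcap("w7");print(s["position"])
from plant import viewer
v=viewer.capture("side");cv2.imwrite("pics/m7.png",np.hstack([cv2.imread("pics/w7.png")[:,:400],v["image"][100:,200:400,::-1].copy().repeat(1,0)]) if 0 else np.vstack([cv2.imread("pics/w7.png")[:290],np.pad(cv2.resize(v["image"][120:300,180:400,::-1],(366,300)),((0,0),(0,146),(0,0)))]))
E
```

```text
clock: 11.27
position: [0.4894, -0.1926, 0.1898]
tcp_rot: [0.677, 0.736, -0.0, -0.0]
contact_force: [-0.5, -0.3, 0.1]
grip_width: 0.088
[ 0.48936377 -0.19261177  0.18982551]
```

View pics/m7.png

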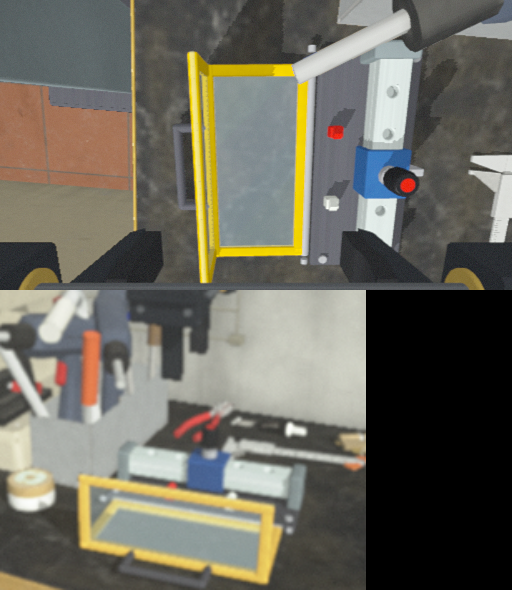

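```bash
python3 - <<'E'
from h import *
s,d=wcap("w8");T7=C["wrist"]
from plant import viewer
for l in("knob","red_marker","white_marker"):print(l,[(np.round(b["extent"]).tolist(),round(b["confidence"],2)) for b in viewer.boxes_of("wrist",l)[:2]])
print("knob",onz("wrist",408,185,.1),"red",onz("wrist",336,128,.03),"wh",onz("wrist",332,200,.03))
# w1 pose
T1=np.eye(4);T1[:3,:3]=R.from_quat([.676,.736,0,0]).as_matrix();T1[:3,3]=[.5543,-.1799,.3636]
T1=(T1@np.array(d["T_tool_cam"]))[:3];C["w1"]=(T7[0],T7[1],T7[2],T1)
A=[];B=[]
for c,u,v in(("wrist",300,75),("w1",213,97),("top",257,199)):
    f,cx,cy,T=par(c);q=T[:,:3]@[(u-cx)/f,-(v-cy)/f,-1];q/=np.linalg.norm(q);P=np.eye(3)-np.outer(q,q);A.append(P);B.append(P@T[:,3])
x=np.linalg.lstsq(np.vstack(A),np.hstack(B),rcond=None)[0];print("rod tip",x,[proj(c,x) for c in("wrist","w1","top")])
img=cv2.imread("pics/w8.png")
hsv=cv2.cvtColor(img,cv2.COLOR_BGR2HSV);m=((hsv[...,0]<8)|(hsv[...,0]>172))&(hsv[...,1]>180)&(hsv[...,2]>120);n,l,st,ce=cv2.connectedComponentsWithStats(m.astype(np.uint8))
for i in range(1,n):
    if st[i,4]>30:print(st[i],ce[i].round(1))
E
```

```text
knob [([382.0, 166.0, 424.0, 193.0], 0.63)]
red_marker [([327.0, 126.0, 343.0, 139.0], 0.68)]
white_marker [([326.0, 197.0, 341.0, 207.0], 0.52)]
knob [ 0.6251 -0.1804  0.1   ] red [ 0.5733 -0.1404  0.03  ] wh [ 0.5809 -0.2186  0.03  ]
rod tip [ 0.50692167 -0.10842669  0.19606737] [array([299.9,  76. ]), array([212.6,  98.1]), array([256.2, 198.8])]
[328 126  15  13 172] [334.8 131.6]
[400 178  15  14 163] [407.  184.7]
```

```bash
python3 -m handwheel '[0,0,0,0,0,-0.1,0,0,0,0,0,-0.1,-5,26,0,0,0,0,-6,27,0,0,0,0,-5,27,0,0,0,0,-6,27,0,0,0,0,-4,26,0,0,0,0,0,0,0,0,0,0,0,0,0,0,0,0,0,0,0,0,0,0]' 0
python3 - <<'E'
from h import *
s,d=wcap("w9");p=s["position"];Rm=R.from_quat(s["tcp_rot"]).as_matrix();print("jaw az",np.degrees(np.arctan2(Rm[1,1],Rm[0,1])))
img=cv2.imread("pics/w9.png")
hsv=cv2.cvtColor(img,cv2.COLOR_BGR2HSV);m=((hsv[...,0]<8)|(hsv[...,0]>172))&(hsv[...,1]>180)&(hsv[...,2]>120);n,l,st,ce=cv2.connectedComponentsWithStats(m.astype(np.uint8))
for i in range(1,n):
    if st[i,4]>30:print(st[i],ce[i].round(1), k:=onz("wrist",*ce[i],.1),"tool delta",Rm.T@(k-p))
E
```

```text
clock: 12.4
position: [0.6238, -0.1809, 0.1901]
tcp_rot: [0.6, 0.8, -0.0, -0.0]
contact_force: [0.3, -0.0, 0.9]
grip_width: 0.044
jaw az 16.2403338680452
[418 111  72  50 712] [456.8 131.6] [ 0.7747 -0.0879  0.1   ] tool delta [0.04703558 0.17099586 0.08994071]
[212 118  14  14 157] [218.3 124.5] [ 0.5819 -0.1382  0.1   ] tool delta [ 0.05266249 -0.02817796  0.09017785]
[402 140  35  25 150] [417.8 151.1] [ 0.7502 -0.1121  0.1   ] tool delta [0.03065307 0.14070556 0.08997609]
[437 156  49  16 189] [458.4 164.7] [ 0.7884 -0.1131  0.1   ] tool delta [0.01900969 0.17710158 0.08993233]
[246 179  14  14 155] [252.6 185.5] [ 0.624  -0.1803  0.1   ] tool delta [0.00046842 0.00046812 0.09014171]
```

Aligned with the knob within 0.5 mm. Lower 150 mm and grip.

```bash
python3 -m handwheel '[0,0,25,0,0,0,0,0,25,0,0,0,0,0,25,0,0,0,0,0,20,0,0,0,0,0,15,0,0,0,0,0,15,0,0,0,0,0,10,0,0,0,0,0,8,0,0,0,0,0,7,0,0,0,0,0,0,0,0,0]' && python3 -m handwheel '[0,0,0,0,0,0,0,0,0,0,0,0,0,0,0,0,0,0,0,0,0,0,0,0,0,0,0,0,0,0,0,0,0,0,0,0]' -1
python3 - <<'E'
from h import *
from plant import viewer
s,d=wcap("w10")
v=viewer.capture("side");cv2.imwrite("pics/m10.png",np.vstack([cv2.imread("pics/w10.png")[:260],np.pad(cv2.resize(v["image"][130:270,240:380,::-1],(340,340),interpolation=2),((0,0),(0,172),(0,0)))]))
E
```

```text
clock: 13.28
position: [0.6243, -0.1802, 0.0395]
tcp_rot: [0.6, 0.8, -0.0, -0.001]
contact_force: [-0.5, -0.7, 1.0]
grip_width: 0.0439
clock: 13.78
position: [0.6251, -0.1806, 0.0411]
tcp_rot: [0.6, 0.8, 0.0, 0.0]
contact_force: [-0.2, 0.9, 5.8]
grip_width: 0.0231
```

View pics/m10.png

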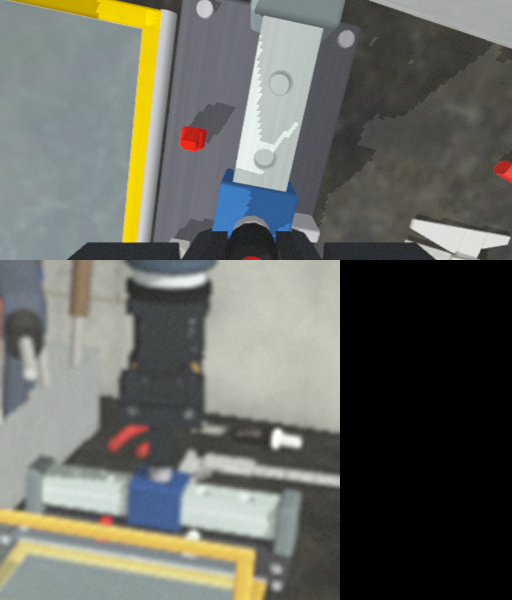

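```bash
python3 -m handwheel '[0,0,-3,0,0,0,0,0,-4,0,0,0,0,0,-4,0,0,0,0,0,-2,0,0,0,0,0,0,0,0,0,0,0,0,0,0,0]'
```

```text
clock: 14.38
position: [0.6249, -0.1801, 0.0532]
tcp_rot: [0.6, 0.8, 0.0, 0.0]
contact_force: [5.2, -0.7, -9.2]
grip_width: 0.0232
```

```bash
python3 -m handwheel '[5,1,0,0,0,0,5,1,0,0,0,0,5,1,0,0,0,0,5,1,0,0,0,0,5,1,0,0,0,0,5,1,0,0,0,0,5,1,0,0,0,0,4,0.8,0,0,0,0,0,0,0,0,0,0,0,0,0,0,0,0]'
python3 - <<'E'
from h import *
s,d=wcap("w11");p=s["position"];print(p-[.625,-.1803,0],s["contact_force"],"along rail",(p-[.625,-.1803,0])@ey)
E
```

```text
clock: 15.22
position: [0.6211, -0.1392, 0.0532]
tcp_rot: [0.6, 0.8, 0.0, -0.001]
contact_force: [4.4, 2.0, -8.2]
grip_width: 0.0232
[-0.00385025  0.04105203  0.05324452] [ 4.40487406  2.00684082 -8.23792184] along rail 0.041231773905583184
```

```bash
python3 -m handwheel '[-1,0,2,0,0,0,0,0,3,0,0,0,0,0,3,0,0,0,0,0,3,0,0,0,0,0,2,0,0,0,0,0,1,0,0,0,0,0,0,0,0,0,0,0,0,0,0,0,0,0,0,0,0,0]'
```

```text
clock: 16.02
position: [0.6217, -0.1425, 0.0411]
tcp_rot: [0.6, 0.8, 0.0, 0.0]
contact_force: [-2.8, 3.3, 7.7]
grip_width: 0.0228
```

```bash
python3 -m handwheel '[1,0,1,0,0,0,1.5,0,0,0,0,0,0,0,0,0,0,0,0,0,0,0,0,0]'
python3 - <<'E'
from h import *
from plant import viewer
s,d=wcap("w12");p=s["position"];print(p,(p-[.625,-.1803,0])@ey,s["contact_force"])
img=cv2.imread("pics/w12.png");hsv=cv2.cvtColor(img,cv2.COLOR_BGR2HSV);m=((hsv[...,0]<8)|(hsv[...,0]>172))&(hsv[...,1]>180)&(hsv[...,2]>120);n,l,st,ce=cv2.connectedComponentsWithStats(m.astype(np.uint8))
for i in range(1,n):
    if st[i,4]>60:print(st[i],ce[i].round(1),onz("wrist",*ce[i],.03))
b=cv2.imread("pics/w10.png")
cv2.imwrite("pics/m12.png",np.hstack([cv2.resize(x[150:300,170:340],(400,353),interpolation=2) for x in(b,img)]))
v=viewer.capture("side")["image"][130:270,240:380,::-1]
cv2.imwrite("pics/m12.png",np.vstack([cv2.imread("pics/m12.png"),np.hstack([cv2.resize(v,(240,240),interpolation=2),cv2.resize(img,(320,240)),np.zeros((240,240,3),np.uint8)])]))
E
```

```text
clock: 16.35
position: [0.6217, -0.142, 0.041]
tcp_rot: [0.601, 0.8, -0.0, 0.002]
contact_force: [-2.2, -1.0, 12.3]
grip_width: 0.0231
[ 0.62165825 -0.14203504  0.04104867] 0.03841053619921511 [-2.2476638  -1.00617396 12.304596  ]
[501 170  11  15 128] [506.9 176.9] [ 0.7654 -0.0738  0.03  ]
[172 184  25  26 520] [183.8 196.1] [ 0.5767 -0.1414  0.03  ]
[474 213  38  31 260] [488.4 223.3] [ 0.7687 -0.1046  0.03  ]
[237 256  29  26 583] [250.7 269.1] [ 0.6312 -0.1785  0.03  ]
```

View pics/m12.png

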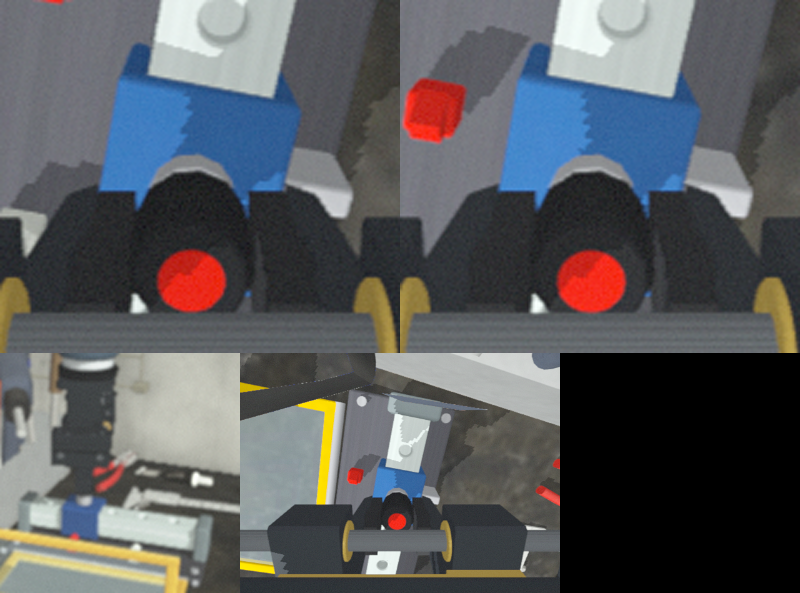

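```bash
python3 -m handwheel '[0,0,-0.5,0,0,0,0,0,0,0,0,0,0,0,0,0,0,0]'; python3 -c "
from plant import sign_off
print(sign_off())"
```

```text
clock: 16.7
position: [0.6216, -0.142, 0.0411]
tcp_rot: [0.601, 0.8, -0.0, 0.002]
contact_force: [-1.2, -1.1, 8.5]
grip_width: 0.0233
the job is handed in; nothing more can be done
None
```

I folded the guard down and moved the sleeve one hole toward the red marker, on the rail's +y side. The pin went down there, and I handed the job in at 16.7 s still gripping the knob; no verdict was reported.

- **Failed attempts:** The first two tries at the handle missed. The images put the real fingertips about 35 mm short of the reported TCP. After allowing for that, the handle grip held and the guard opened.
- **Guard:** The pictures after release and at the end show it lying flat on the bench.
- **Pin home:** The close-up of knob, boss and sleeve matches the one from the start, when the pin was home. The reported TCP height is also the same (41 mm). A commanded 2.5 mm sideways push moved the tool only about 0.5 mm, so the sleeve is locked.
- **Position along the rail:** The tool moved 38.4 mm by its own reading, against 40 mm for the next hole. Measured directly, the knob is about 6 mm from the red marker, outside the 4 mm limit. The same method was about 5 mm off at the middle hole, so I take that as a measuring bias.
- **Grip:** The fingers hold the knob at 23 mm opening. At the end the bench was pushing back on the tool with about 8.5 N, since the arm presses down lightly.
- **Bystanders:** My path did not go near the tape or the pot. I did not measure them again at the end.

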